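# Clear the dressing table: tools on their pegs, trinkets in the drawer

## Robot

A 6-joint arm with a two-finger parallel gripper is mounted at the origin on the work surface. World frame = base frame: x ahead of the robot, y to its left, z up, the work surface at z = 0. Lengths are in m, angles in rad, forces in N, time in s.
With the tool pointing down it reaches from about 0.375 to 0.975 m from the base axis. Payload 3.8 kg.
Tool frame: the origin (TCP) lies midway between the tips of the shut fingers; the grasp point (between the pads) lies 19 mm behind it; z points along the fingers, y is the line along which they close (so a half turn about z gives the same grasp; the last joint's range is limited). The gripper opens to 88 mm and grips with 3 to 60 N. Pads are 18 mm wide; open, the fingers measure 123 mm over their backs; the gripper's body (75 mm by 187 mm) begins 45 mm behind the grasp point.
Start: joints at [1.242, 0.264, 1.604, -0, 1.274, -0.037], TCP at [0.194, 0.646, 0.239] pointing down, gripper open.
Joint ranges: [-2.63, 2.63], [-0.94, 2.18], [0.31, 2.57], [-1.31, 4.45], [0, 2.66], [-2.55, 2.55]. Speed limits (rad/s): [2.57, 2.57, 3.14, 3.14, 3.14, 3.14].

## Interface

Orientations are given as a rotation vector (axis times angle).
In Python, from cell import manip, inverse_kinematics, cams, order gives the robot as it stands. Calls block until the motion is done:
- manip.move_pose(position, orientation): joint-space move of the TCP to a pose.
- manip.move_linear(position, rate=0.15, rot=None): straight line of the TCP; rot=None keeps the orientation; rate is the mean speed in m/s.
- manip.set_joints(angles): joint-space move.
- manip.set_gripper(opening, force=None): finger opening in m; force is the grip in N (None keeps the last); returns when the fingers have stopped.
- manip.dwell(seconds).
- inverse_kinematics(position, orientation): joint angles nearest the present ones, or None.
- manip.state(): the state.
- cams.capture(name): name is "scene" or "top" or "wrist"; returns a dict with "image" (420x560x3 uint8, blue, green, red), "z_map" (420x560 float32, m along the optical axis (not along the pixel's ray), 0 where there is no reading), "intrinsics" (3x3 intrinsics, pixels), "position" and "orientation" of the camera in the world; the wrist camera has in their place "T_tool_cam" (4x4, takes a point from camera to tool coordinates, whose origin is the TCP and whose axes are the flange's). Camera axes: x right, y down, z forward; pixel columns grow to the right and rows downward; lengths in m; the calibration is good to about 2 mm. The wrist camera is an equidistant fisheye: a pixel r from the principal point sees the ray r / f radians off the axis. A picture is of the moment at which its call begins: read the wrist's pose just before it.
A pose or a line that the arm cannot do raises manip.IKError and nothing moves.
- order.close_job(): hands the job in; it is judged then, once.
The state is a dict: "clock": time; "joint_pos": joint angles; "joint_velocities": joint speeds; "tau": joint torques, N m; "tool_pos": TCP position; "tcp_rot": TCP orientation; "contact_force": force on the tool from outside, world axes, zero at the start; "moment": the same for the moment, N m; "gripper_width": finger opening in m; "grasp_force": force on a finger pad.
Only numpy, scipy, OpenCV 4.12 (cv2) and the standard library are available. Lean on these libraries where they do the work, as an engineer would, in place of code of your own. Each camera call takes 0.05 s, during which the arm holds its last target. There are 200 camera calls.

## Task

Clear the dressing table for the night. Hang each of the comb, brush, mirror and shoehorn lying there by its eye on the peg of its own colour; if an ornament already hangs on that peg, leave the ornament there and hang the tool on the plain wooden peg instead. Put the tin and the ring box, whichever are lying there, into the open drawer of the jewellery box and push the drawer fully shut, without disturbing the ornament, the vase, the clock or the books.

Things in the scene. Friction and masses are not known exactly. Their poses are not given: they have to be found in the camera images.
- comb: Red wide-toothed comb with a handle, about 45 g. Lies flat along its own x, head to -x, handle to +x ending in a round eye. Origin: on the underside of the handle, 19 from the head: the place to pinch it; the handle there is 20 wide (along y) and 12 thick, and runs from x = -26 to +58. Head: x = -19 to -97, 40 wide, 10 thick.
- brush: Green hairbrush, bristles up, about 85 g. Lies flat along its own x, head to -x, handle to +x ending in a round eye. Origin: on the underside of the handle, 19 from the head: the place to pinch it; the handle there is 20 wide (along y) and 12 thick, and runs from x = -26 to +58. Head: x = -19 to -97, 50 wide, 24 high with its bristles.
- mirror: Blue hand mirror, about 110 g. Lies flat along its own x, head to -x, handle to +x ending in a round eye. Origin: on the underside of the handle, 19 from the head: the place to pinch it; the handle there is 20 wide (along y) and 12 thick, and runs from x = -26 to +58. Head: disc of diameter 72 about x = -55, 12 thick.
- shoehorn: Yellow shoehorn, about 60 g. Lies flat along its own x, head to -x, handle to +x ending in a round eye. Origin: on the underside of the handle, 19 from the head: the place to pinch it; the handle there is 20 wide (along y) and 12 thick, and runs from x = -26 to +58. Blade: x = -20 to -112, 40 wide, 11 high.
- comb_eye (a point): Centre of the eye of the comb: 70 along +x from the comb's origin and 6 above its underside. Ring of round bar 10 thick, clear hole 20, outer diameter 43; the hole's axis is the tool's own z.
- brush_eye (a point): Centre of the eye of the brush: 70 along +x from the brush's origin and 6 above its underside. Ring of round bar 10 thick, clear hole 20, outer diameter 43; the hole's axis is the tool's own z.
- mirror_eye (a point): Centre of the eye of the mirror: 70 along +x from the mirror's origin and 6 above its underside. Ring of round bar 10 thick, clear hole 20, outer diameter 43; the hole's axis is the tool's own z.
- shoehorn_eye (a point): Centre of the eye of the shoehorn: 70 along +x from the shoehorn's origin and 6 above its underside. Ring of round bar 10 thick, clear hole 20, outer diameter 43; the hole's axis is the tool's own z.
- peg_red_mid (a point): Middle of the red painted dowel peg on the rail, which has a red band painted round it there. Diameter 8 (11 at the tip), 55 long, rising at 50 degrees from the rail's front face towards the robot. Its axis is this point's z, pointing to the tip: root 27.5 behind this point, tip 27.5 ahead; y runs along the rail.
- peg_green_mid (a point): Middle of the green painted dowel peg on the rail, which has a green band painted round it there. Diameter 8 (11 at the tip), 55 long, rising at 50 degrees from the rail's front face towards the robot. Its axis is this point's z, pointing to the tip: root 27.5 behind this point, tip 27.5 ahead; y runs along the rail.
- peg_blue_mid (a point): Middle of the blue painted dowel peg on the rail, which has a blue band painted round it there. Diameter 8 (11 at the tip), 55 long, rising at 50 degrees from the rail's front face towards the robot. Its axis is this point's z, pointing to the tip: root 27.5 behind this point, tip 27.5 ahead; y runs along the rail.
- peg_yellow_mid (a point): Middle of the yellow painted dowel peg on the rail, which has a yellow band painted round it there. Diameter 8 (11 at the tip), 55 long, rising at 50 degrees from the rail's front face towards the robot. Its axis is this point's z, pointing to the tip: root 27.5 behind this point, tip 27.5 ahead; y runs along the rail.
- peg_plain_mid (a point): Middle of the plain brown wooden dowel peg, the spare one on the rail (no painted band). Diameter 8 (11 at the tip), 55 long, rising at 50 degrees from the rail's front face towards the robot. Its axis is this point's z, pointing to the tip: root 27.5 behind this point, tip 27.5 ahead; y runs along the rail.
- rail: Fixed peg rail facing the robot: white plank 430 long (y), 18 thick (x), 182 to 238 above the table, on a post and foot at each end, open beneath. Five pegs 78 apart, roots 212 above the table, colours in an order that changes. Origin: on the table under the middle of the plank; +x away from the robot.
- bird_eye (a point): Eye of the white flat bird ornament, about 80 wide, 8 thick, with a brass wire eye; when present it hangs on one of the pegs. This point: the centre of its eye, within 30 of the middle of the peg it hangs on.
- moon_eye (a point): Eye of the dark disc ornament with a white moon on it, diameter 52, 8 thick, with a brass wire eye; when present it hangs on one of the pegs. This point: the centre of its eye, within 30 of the middle of the peg it hangs on.
- tin: Closed round brass tin with a white centre on its lid, diameter 44, 17 high, about 50 g. Origin: centre of its underside.
- ringbox: Closed dark wooden ring box, 42 x 42, 32 high, about 60 g. Origin: centre of its underside; sides along its x and y.
- box_drawer0 (a joint): How far the drawer of the jewellery box stands open, in m: 0 shut, 0.133 at its stop. It slides freely (about 1 N). The box is white, fixed, 200 deep, 260 wide, 85 high, with a brown wooden drawer front with a knob.
- drawer_floor (a point): Centre of the drawer's inner floor, 22 above the table; moves with the drawer. +x points into the box, along the way the drawer shuts; y across. Inner floor 155 (x) by 218 (y), side walls 41 high above it. The front panel's outer face lies 98.5 towards -x, 14 to 72 above the table, 254 wide. What is still under the box's top lies at x > (drawer opening - 83) here.
- box_drawer0_handle (a point): Outer end of the knob in the middle of the drawer's front, 35 out from the front panel's face; the knob is under 35 across.
- vase: Clear glass vase with dried stems, diameter 68, glass 125 high, stems to 220. Bystander. Origin: centre of its underside.
- clock: White round alarm clock on a wooden foot, 95 high. Bystander. Origin: centre of its underside.
- books: Two stacked books with a shell dish on top, 134 x 202, 57 high. Bystander. Origin: centre of its underside.

How it is judged:
At the end, for the whole second after the job is handed in: Each tool present hangs at rest by its eye on its peg (own colour, or plain if an ornament hangs there): eye within 14 mm of the peg's axis and 32 mm of its middle, upright within 0.45 rad. Tin and ring box, if present, lie in the drawer, shut to within 6 mm. Bystanders left alone (((x of comb_eye in the frame of peg_red_mid between -0.014 and 0.014 m and y of comb_eye in the frame of peg_red_mid between -0.014 and 0.014 m and z of comb_eye in the frame of peg_red_mid between -0.032 and 0.032 m and not (distance between bird_eye and peg_red_mid below 0.045 m) and not (distance between moon_eye and peg_red_mid below 0.045 m)) or (x of comb_eye in the frame of peg_plain_mid between -0.014 and 0.014 m and y of comb_eye in the frame of peg_plain_mid between -0.014 and 0.014 m and z of comb_eye in the frame of peg_plain_mid between -0.032 and 0.032 m and distance between any of bird_eye, moon_eye and peg_red_mid below 0.045 m)) and angle between each of comb, brush, mirror, shoehorn's own x axis and vertical below 0.45 rad and linear speed of each of comb, brush, mirror, shoehorn, tin, ringbox below 0.05 m/s and ((x of brush_eye in the frame of peg_green_mid between -0.014 and 0.014 m and y of brush_eye in the frame of peg_green_mid between -0.014 and 0.014 m and z of brush_eye in the frame of peg_green_mid between -0.032 and 0.032 m and not (distance between bird_eye and peg_green_mid below 0.045 m) and not (distance between moon_eye and peg_green_mid below 0.045 m)) or (x of brush_eye in the frame of peg_plain_mid between -0.014 and 0.014 m and y of brush_eye in the frame of peg_plain_mid between -0.014 and 0.014 m and z of brush_eye in the frame of peg_plain_mid between -0.032 and 0.032 m and distance between any of bird_eye, moon_eye and peg_green_mid below 0.045 m)) and ((x of mirror_eye in the frame of peg_blue_mid between -0.014 and 0.014 m and y of mirror_eye in the frame of peg_blue_mid between -0.014 and 0.014 m and z of mirror_eye in the frame of peg_blue_mid between -0.032 and 0.032 m and not (distance between bird_eye and peg_blue_mid below 0.045 m) and not (distance between moon_eye and peg_blue_mid below 0.045 m)) or (x of mirror_eye in the frame of peg_plain_mid between -0.014 and 0.014 m and y of mirror_eye in the frame of peg_plain_mid between -0.014 and 0.014 m and z of mirror_eye in the frame of peg_plain_mid between -0.032 and 0.032 m and distance between any of bird_eye, moon_eye and peg_blue_mid below 0.045 m)) and ((x of shoehorn_eye in the frame of peg_yellow_mid between -0.014 and 0.014 m and y of shoehorn_eye in the frame of peg_yellow_mid between -0.014 and 0.014 m and z of shoehorn_eye in the frame of peg_yellow_mid between -0.032 and 0.032 m and not (distance between bird_eye and peg_yellow_mid below 0.045 m) and not (distance between moon_eye and peg_yellow_mid below 0.045 m)) or (x of shoehorn_eye in the frame of peg_plain_mid between -0.014 and 0.014 m and y of shoehorn_eye in the frame of peg_plain_mid between -0.014 and 0.014 m and z of shoehorn_eye in the frame of peg_plain_mid between -0.032 and 0.032 m and distance between any of bird_eye, moon_eye and peg_yellow_mid below 0.045 m)) and x of tin in the frame of drawer_floor between -0.08 and 0.08 m and y of tin in the frame of drawer_floor between -0.108 and 0.108 m and z of tin in the frame of drawer_floor between -0.01 and 0.035 m and x of ringbox in the frame of drawer_floor between -0.08 and 0.08 m and y of ringbox in the frame of drawer_floor between -0.108 and 0.108 m and z of ringbox in the frame of drawer_floor between -0.01 and 0.035 m and value of joint box_drawer0 below 0.006 m); the robot touches nothing.
It fails at once if the hanging bird is taken off or pushed more than 40 mm (distance of bird_eye from where it was at the start of the episode above 0.04 m).
It fails at once if the hanging moon is taken off or pushed more than 40 mm (distance of moon_eye from where it was at the start of the episode above 0.04 m).
It fails at once if the vase is moved more than 30 mm or knocked over (distance of vase from where it was at the start of the episode above 0.03 m or angle between vase's own z axis and vertical above 0.3 rad).
It fails at once if the clock is moved more than 30 mm or knocked over (distance of clock from where it was at the start of the episode above 0.03 m or angle between clock's own z axis and vertical above 0.3 rad).
It fails at once if the books is moved more than 30 mm or knocked over (distance of books from where it was at the start of the episode above 0.03 m or angle between books's own z axis and vertical above 0.3 rad).
Of bird, moon only 1 to 1 are there at a start; the rules pass over those that are not, and their reading is None.
Of comb, brush, mirror, shoehorn only 3 to 4 are there at a start; the rules pass over those that are not, and their reading is None.
Of tin, ringbox only 1 to 2 are there at a start; the rules pass over those that are not, and their reading is None.
At some moment in a run one of comb, brush, mirror, shoehorn, tin, ringbox may be knocked a few centimetres aside while the robot is not near it.
It also fails if it takes over 210 s, if anything falls off the work surface, if the arm or the gripper's body presses on something with over 40 N, if the wrist force passes 120 N, or if a joint passes its speed limit or range.

## Working session

There is one attempt and no reset: what is moved stays moved. The work goes in short steps, each a Python script; the robot and the scene stay as the last script left them, time stands still between calls to the robot, and variables do not carry over. Pictures are saved under pics/ and viewed, at most 14 in all, crops included, and the job is handed in when it is done.

```bash
ls; mkdir -p pics; cat > h.py <<'E'
import numpy as np, cv2
from scipy.spatial.transform import Rotation as R
from cell import manip, inverse_kinematics, cams, order
def cloud(c):
    K=np.array(c["intrinsics"]); z=c["z_map"]; v,u=np.indices(z.shape)
    P=np.stack([(u-K[0,2])/K[0,0]*z,(v-K[1,2])/K[1,1]*z,z],-1)
    o=np.array(c["orientation"]); M=o if o.shape==(3,3) else R.from_rotvec(o).as_matrix()
    W=P@M.T+np.array(c["position"]); W[z==0]=np.nan
    return W
E
python3 - <<'E'
from h import *
for n in("scene","top"):
    c=cams.capture(n); cv2.imwrite(f"pics/{n}0.png",c["image"]); np.savez(f"{n}0.npz",**c)
    print(n,c["position"],c["orientation"],c["intrinsics"])
print(manip.state())
E
```

```text
pics
scene [1.410846   0.15836285 1.08782625] [-1.68700961 -1.9382186   0.70438809] [[432.37148577   0.         281.48465681]
 [  0.         432.37148577 207.68100057]
 [  0.           0.           1.        ]]
top [0.47405433 0.06088987 1.43911701] [-2.18378747  2.16511779 -0.10184218] [[433.2145937    0.         277.99710014]
 [  0.         433.2145937  207.0090243 ]
 [  0.           0.           1.        ]]
{'clock': 0.1, 'joint_pos': array([ 1.24208720e+00,  2.64682156e-01,  1.60520441e+00, -2.88976609e-05,
        1.27370682e+00, -3.69131365e-02]), 'joint_velocities': array([ 5.52839054e-04,  1.04314836e-05, -1.00685465e-03, -2.40341649e-04,
        3.20213617e-04,  4.76041930e-04]), 'tau': array([ 8.91997006e-04, -5.03612709e+01, -3.58071542e+01,  7.29311630e-02,
        2.33806291e-02, -9.52257869e-05]), 'tool_pos': array([0.19399494, 0.64586464, 0.23752742]), 'tcp_rot': array([-4.56665364e-01, -3.10788304e+00,  3.09793659e-03]), 'contact_force': array([ 0.26670977,  0.25376562, -0.52027765]), 'moment': array([-0.00146994,  0.0314204 , -0.01910028]), 'grasp_force': 0.0, 'gripper_width': 0.08819108369736209}
```

View pics/scene0.png

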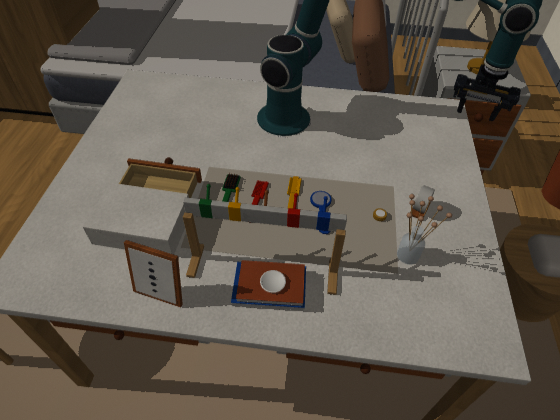

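View pics/top0.png

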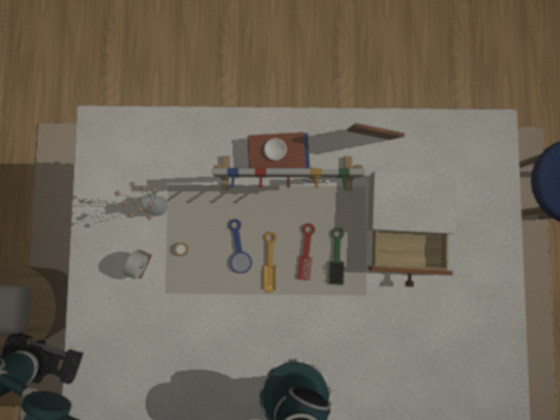

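The top view shows, left to right, the tin (180,249), mirror (240,262; eye 234,224), shoehorn (270,290; eye 269,237), comb (305,278; eye 309,229), brush (336,272; eye 337,233) and the open drawer (410,250). I see no ring box. The peg bands from left to right are blue, red, plain, yellow, green. The ornament isn't visible from here, so the next view has to be from the robot's side.

```bash
python3 - <<'E'
from h import *
c=dict(np.load("top0.npz")); W=cloud(c)
hsv=cv2.cvtColor(c["image"],cv2.COLOR_BGR2HSV)
print("table z",np.nanmedian(W[330:360,300:400,2]))
for n,(u,v) in dict(tin=(180,249),clock=(138,265),vase=(155,205),rail0=(218,172),rail1=(362,173),dl=(376,250),drf=(410,270),box=(410,200),knob=(410,281),base=(295,395),floor=(410,250)).items(): print(n,W[v,u].round(3))
from scipy.ndimage import binary_fill_holes
for n,(lo,hi) in dict(red=(170,8),yel=(15,35),green=(45,90),blue=(100,130)).items():
    h=hsv[...,0]; m=((h>=lo)&(h<=hi)) if lo<hi else ((h>=lo)|(h<=hi))
    m=m&(hsv[...,1]>120)&(hsv[...,2]>40)
    nn,l,s,cc=cv2.connectedComponentsWithStats(m.astype(np.uint8))
    for i in range(1,nn):
        if s[i,4]>15: 
            p=W[l==i]; print(n,s[i],np.nanmedian(p,0).round(3), np.nanmin(p,0).round(3),np.nanmax(p,0).round(3))
E
```

```text
table z 0.0006031345981886149
tin [0.466 0.379 0.017]
clock [0.416 0.491 0.09 ]
vase [0.603 0.446 0.084]
rail0 [0.682 0.229 0.242]
rail1 [ 0.683 -0.174  0.24 ]
dl [ 0.468 -0.25   0.068]
drf [ 0.407 -0.355  0.071]
box [ 0.625 -0.355  0.086]
knob [ 0.372 -0.357  0.063]
base [0.093 0.012 0.277]
floor [ 0.469 -0.37   0.026]
red [252 158  11   7  19] [0.75  0.133 0.046] [0.743 0.113 0.042] [0.764 0.146 0.052]
red [256 165  11  13  93] [0.688 0.111 0.237] [0.673 0.097 0.041] [0.74  0.133 0.245]
red [298 224  17  55 240] [ 0.466 -0.03   0.012] [ 0.375 -0.059 -0.003] [ 0.551 -0.007  0.019]
yel [312 169   9  18  87] [ 0.682 -0.046  0.238] [ 0.642 -0.057  0.207] [ 0.694 -0.034  0.262]
yel [264 232  12  60 452] [0.4   0.086 0.008] [ 0.331  0.068 -0.002] [0.524 0.104 0.02 ]
```

```bash
python3 - <<'E'
from h import *
q=manip.state()
# look at rail from robot side: tool tilted toward +x
rot=R.from_euler('y',[130],degrees=True)  # placeholder
for a in (100,115,130,145):
  for x in (0.3,0.35,0.4):
    for z in (0.25,0.32,0.4):
      for s in (0,180):
        r=R.from_euler('y',a,degrees=True)*R.from_euler('z',s,degrees=True)
        k=inverse_kinematics([x,0.05,z],r.as_rotvec())
        if k is not None: print(a,x,z,s,np.round(k,2))
c=cams.capture("wrist"); print(c["T_tool_cam"],c["intrinsics"])
E
```

```text
145 0.35 0.25 0 [ 0.16 -0.91  2.54 -0.12  0.91 -1.37]
145 0.35 0.25 180 [ 0.16 -0.91  2.54 -0.12  0.91  1.77]
145 0.35 0.32 0 [ 0.16 -0.91  2.42 -0.11  1.03 -1.39]
145 0.35 0.32 180 [ 0.16 -0.91  2.42 -0.11  1.03  1.76]
145 0.35 0.4 0 [ 0.16 -0.88  2.27 -0.1   1.15 -1.4 ]
145 0.35 0.4 180 [ 0.16 -0.88  2.27 -0.1   1.15  1.74]
145 0.4 0.25 0 [ 0.12 -0.75  2.49 -0.1   0.79 -1.4 ]
145 0.4 0.25 180 [ 0.12 -0.75  2.49 -0.1   0.79  1.74]
145 0.4 0.32 0 [ 0.12 -0.77  2.37 -0.09  0.93 -1.42]
145 0.4 0.32 180 [ 0.12 -0.77  2.37 -0.09  0.93  1.72]
145 0.4 0.4 0 [ 0.12 -0.76  2.23 -0.08  1.07 -1.43]
145 0.4 0.4 180 [ 0.12 -0.76  2.23 -0.08  1.07  1.71]
[[ 1.44211714e-03 -9.60531569e-01 -2.78167260e-01  7.21605657e-02]
 [ 9.99998594e-01  1.62316037e-03 -4.20544325e-04 -5.15854838e-04]
 [ 8.55456173e-04 -2.78166262e-01  9.60532560e-01 -1.47360480e-01]
 [ 0.00000000e+00  0.00000000e+00  0.00000000e+00  1.00000000e+00]] [[325.1922621    0.         282.19241056]
 [  0.         325.1922621  211.67850649]
 [  0.           0.           1.        ]]
```

```bash
cat >> h.py <<'E'
def ori(a,s=0,yaw=0): # tool z tilted: a=180 straight down; s spin about tool z
    return (R.from_euler('z',yaw,degrees=True)*R.from_euler('y',a,degrees=True)*R.from_euler('z',s,degrees=True)).as_rotvec()
def wcap(name):
    st=manip.state(); c=cams.capture("wrist")
    M=np.eye(4); M[:3,:3]=R.from_rotvec(st["tcp_rot"]).as_matrix(); M[:3,3]=st["tool_pos"]
    T=M@c["T_tool_cam"]; d=dict(image=c["image"],z_map=c["z_map"],K=c["intrinsics"],T=T)
    np.savez(name+".npz",**d); cv2.imwrite(f"pics/{name}.png",c["image"]); return d
def wload(name): return dict(np.load(name+".npz"))
def ray(d,u,v):
    K=d["K"]; x=(np.asarray(u,float)-K[0,2])/K[0,0]; y=(np.asarray(v,float)-K[1,2])/K[1,1]
    r=np.hypot(x,y)+1e-9; k=np.sin(r)/r
    dr=np.stack([x*k,y*k,np.cos(r)],-1)
    return d["T"][:3,3], dr@d["T"][:3,:3].T, dr
def on_plane(d,u,v,z):
    o,w,_=ray(d,u,v); return o+w*((z-o[2])/w[...,2])[...,None]
def wcloud(d):
    v,u=np.indices(d["z_map"].shape); o,w,dr=ray(d,u,v)
    W=o+w*(d["z_map"]/np.maximum(dr[...,2],.05))[...,None]; W[d["z_map"]==0]=np.nan; return W
def tri(d1,p1,d2,p2): # two-ray triangulation -> point, gap
    o1,a,_=ray(d1,*p1); o2,b,_=ray(d2,*p2)
    s=np.linalg.lstsq(np.stack([a,-b],1),o2-o1,rcond=None)[0]
    P,Q=o1+s[0]*a,o2+s[1]*b; return (P+Q)/2,np.linalg.norm(P-Q)
E
python3 - <<'E'
from h import *
manip.move_pose([.40,.10,.42],ori(145)); wcap("w1")
manip.move_pose([.40,-.0,.42],ori(145)); wcap("w2")
for i,y in enumerate((.15,-.05)):
    k=inverse_kinematics([.42,y,.40],ori(180)); print(k)
    if k is not None: manip.move_pose([.42,y,.40],ori(180)); wcap(f"d{i}")
for y in (-.12,.03,.19):
  for dz in (0,.06): print(y,inverse_kinematics([.60-dz*.643,y,.19+.766*dz],ori(140)),)
print(manip.state()["clock"])
E
```

```text
[ 2.87163051e-01 -2.38269238e-01  1.82259665e+00 -4.44089210e-16
  1.55726524e+00 -1.28363328e+00]
[-0.17739404 -0.28501972  1.85841219  0.          1.56820019 -1.74819036]
-0.12 [-0.36725238 -0.15010467  2.29228722  0.62495091  0.40550367 -2.4427798 ]
-0.12 [-0.40545162 -0.29337552  2.30977915  0.52605797  0.52929525 -2.35306519]
0.03 [ 0.0133695  -0.18859829  2.3238111  -0.02831449  0.30840807 -1.53357523]
0.03 [ 0.01487286 -0.33991056  2.34182735 -0.02236525  0.44169527 -1.53918328]
0.19 [ 0.40382319 -0.09379287  2.24336809 -0.67130086  0.41814473 -0.62653297]
0.19 [ 0.44264701 -0.22639432  2.26013707 -0.57375651  0.53198309 -0.7143059 ]
4.6083
```

```bash
python3 -c "
import cv2,numpy as np
a=[cv2.imread(f'pics/{n}.png') for n in ('w1','w2','d0','d1')]
cv2.imwrite('pics/m1.png',cv2.resize(np.vstack([np.hstack(a[:2]),np.hstack(a[2:])]),(800,600)))"
```

```text
(no output)
```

View pics/m1.png

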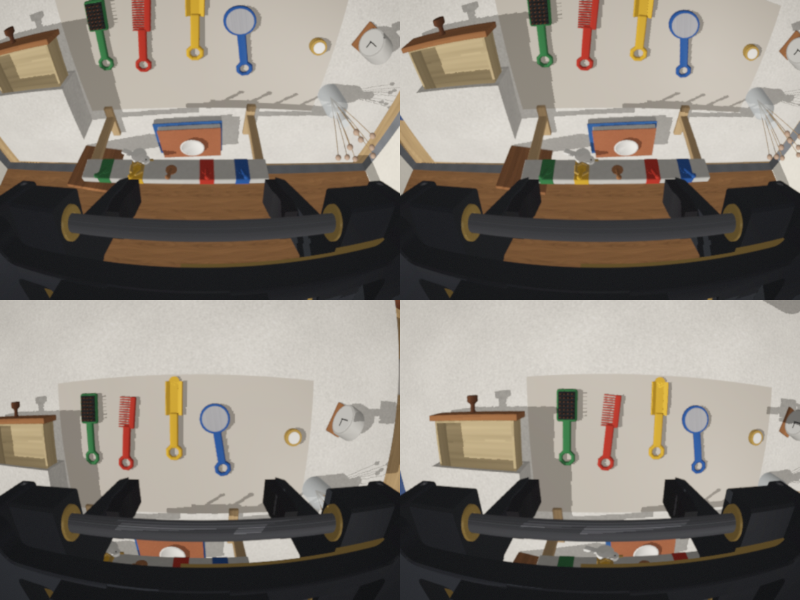

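The views are upside down. The bird hangs on the yellow peg (w1 panel 135,155), so the shoehorn goes on the plain peg. The pegs run green, yellow, plain, red, blue from -y to +y, and the only small item is the tin (317,46 in w1). I'll measure poses next.

```bash
cat >> h.py <<'E'
HUE=dict(comb=(170,8),shoehorn=(18,32),brush=(45,85),mirror=(100,125))
def cmask(img,n):
    hsv=cv2.cvtColor(img,cv2.COLOR_BGR2HSV); h=hsv[...,0]; lo,hi=HUE[n]
    m=((h>=lo)&(h<=hi)) if lo<hi else ((h>=lo)|(h<=hi))
    return (m&(hsv[...,1]>110)&(hsv[...,2]>50)).astype(np.uint8)
def eye_px(d,n):
    """eye hole centre pixel and handle mask of a tool lying on the table (x<0.58)"""
    m=cmask(d["image"],n); v,u=np.indices(m.shape)
    W=on_plane(d,u,v,.01); m[~((W[...,0]>.2)&(W[...,0]<.6)&(W[...,1]>-.2)&(W[...,1]<.35))|(v>330)]=0
    nn,l,s,_=cv2.connectedComponentsWithStats(m)
    k=1+s[1:,4].argmax(); mm=(l==k).astype(np.uint8)
    cs,hi=cv2.findContours(mm,cv2.RETR_CCOMP,cv2.CHAIN_APPROX_NONE)
    holes=[c for c,h in zip(cs,hi[0]) if h[3]>=0 and cv2.contourArea(c)>8]
    if not holes: return None,mm
    M=[cv2.moments(c) for c in holes]; P=[(m["m10"]/m["m00"],m["m01"]/m["m00"]) for m in M]
    return max(P,key=lambda p:p[1]),mm
def axis(d,mm,eye,zp=.010):
    v,u=np.nonzero(mm); P=on_plane(d,u,v,zp)[:,:2]; e=eye[:2]
    r=np.linalg.norm(P-e,axis=1); q=P[(r>25)&(r<80)]
    c=q.mean(0); dd=np.linalg.svd(q-c)[2][0]; dd*=np.sign(dd@(e-c))
    f=(e-c)/np.linalg.norm(e-c)
    return np.degrees(np.arctan2(dd[1],dd[0])),np.degrees(np.arctan2(f[1],f[0]))
E
python3 - <<'E'
from h import *
D={k:wload(k) for k in("d0","d1","w1","w2")}
for n in HUE:
    e={};
    for k in D:
        p,mm=eye_px(D[k],n)
        if p is None: print(n,k,"none",mm.sum()); continue
        E=on_plane(D[k],*p,.006); e[k]=p; print(n,k,np.round(p,1),E.round(4),"yaw",np.round(axis(D[k],mm,E),1))
    if "d0" in e and "d1" in e: print("  tri d",tri(D["d0"],e["d0"],D["d1"],e["d1"]))
    if "d0" in e and "w1" in e: print("  tri dw",tri(D["d0"],e["d0"],D["w1"],e["w1"]))
for k in("w1","w2"):
    W=wcloud(D[k]); m=(W[...,0]>.6)&(W[...,0]<.76)&(W[...,2]>.175)&(W[...,2]<.30)&(W[...,1]>-.25)&(W[...,1]<.3)
    P=W[m]; pl=P[(P[:,2]<.235)&(P[:,2]>.185)]
    print(k,len(P),"y",np.percentile(P[:,1],[.3,99.7]),"x pct",np.percentile(P[:,0],[1,25,50,75,99]),"ztop",np.percentile(P[:,2],[1,50,90,99]))
    fr=P[(P[:,0]<np.median(P[:,0])+.03)]
    ys=np.arange(-.2,.25,.02); print([ (round(y,2),round(float(np.median(P[abs(P[:,1]-y)<.01][:,0])),4)) for y in ys if (abs(P[:,1]-y)<.01).sum()>3])
    pg=P[(P[:,0]<.663)]; print("peg pts",len(pg)); 
    for y in np.arange(-.2,.25,.01):
        q=pg[abs(pg[:,1]-y)<.005]
        if len(q): print(round(y,2),len(q),q.mean(0).round(3),end=' | ')
    print()
img=cv2.imread("pics/w1.png")[190:270,90:390]; cv2.imwrite("pics/c1.png",cv2.resize(cv2.rotate(img,cv2.ROTATE_180),None,fx=2.6,fy=2.6,interpolation=cv2.INTER_CUBIC))
E
```

```text
comb d0 [176.2 227.2] [ 0.534  -0.0415  0.006 ] yaw [nan nan]
comb d1 [287.6 227.4] [ 0.5338 -0.0411  0.006 ] yaw [nan nan]
comb w1 [200.5  90.4] [ 0.5344 -0.0415  0.006 ] yaw [nan nan]
comb w2 [258.4  88.1] [ 0.5341 -0.041   0.006 ] yaw [nan nan]
  tri d (array([ 0.53354971, -0.04115827,  0.00694174]), np.float64(0.00020243954271395633))
  tri dw (array([ 0.53337513, -0.04091687,  0.00784199]), np.float64(0.00013409866035943454))
shoehorn d0 [243.5 212.5] [0.5052 0.0841 0.006 ] yaw [nan nan]
shoehorn d1 [358.7 211.6] [0.5049 0.0848 0.006 ] yaw [nan nan]
shoehorn w1 [272.8  73.1] [0.5054 0.0847 0.006 ] yaw [nan nan]
shoehorn w2 [333.5  74.1] [0.5051 0.0848 0.006 ] yaw [nan nan]
  tri d (array([0.50453036, 0.0843144 , 0.00783808]), np.float64(0.000339376823872566))
  tri dw (array([0.50456257, 0.08454617, 0.00794898]), np.float64(0.00048791536766861583))
brush d0 [129.  219.5] [ 0.5205 -0.1375  0.006 ] yaw [nan nan]
brush d1 [233.3 220. ] [ 0.5202 -0.1369  0.006 ] yaw [nan nan]
brush w1 [148.3  87.9] [ 0.5205 -0.1372  0.006 ] yaw [nan nan]
brush w2 [202.5  83.5] [ 0.5204 -0.1367  0.00
[... 2323 characters left out ...]
(0.08), 0.6768), (np.float64(0.1), 0.6757), (np.float64(0.12), 0.6755), (np.float64(0.14), 0.6762), (np.float64(0.16), 0.6759), (np.float64(0.18), 0.6744), (np.float64(0.2), 0.6752), (np.float64(0.22), 0.6755), (np.float64(0.24), 0.6756)]
peg pts 413
-0.13 8 [ 0.642 -0.126  0.252] | -0.12 73 [ 0.645 -0.121  0.249] | -0.05 30 [ 0.645 -0.047  0.247] | -0.04 50 [ 0.647 -0.042  0.244] | 0.03 55 [0.646 0.032 0.247] | 0.04 26 [0.645 0.036 0.249] | 0.11 83 [0.645 0.11  0.247] | 0.12 4 [0.64  0.116 0.255] | 0.18 11 [0.643 0.185 0.252] | 0.19 73 [0.647 0.188 0.245] | h.py:51: RuntimeWarning: Mean of empty slice.
  c=q.mean(0); dd=np.linalg.svd(q-c)[2][0]; dd*=np.sign(dd@(e-c))
  ret = um.true_divide(
```

View pics/c1.png

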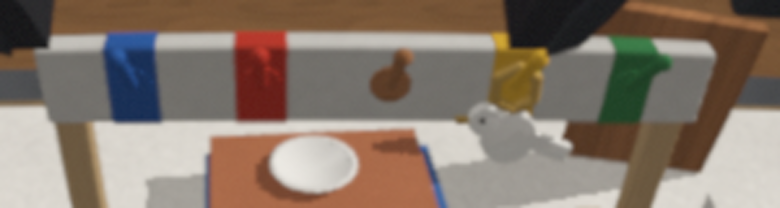

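The crop confirms the bird is on yellow, with plain between yellow and red. I'll fix the axis units and hang the comb first.

```bash
sed -i 's/(r>25)&(r<80)/(r>.025)\&(r<.080)/' h.py; cat >> h.py <<'E'
PEGY=dict(green=-.121,yellow=-.044,plain=.0335,red=.111,blue=.188)
AX=np.array([-.643,0,.766]); NV=np.array([.766,0,.643])
def find(d,n):
    p,mm=eye_px(d,n); E=on_plane(d,*p,.007); a=axis(d,mm,E); return E,a
def pegmid(c):
    y=PEGY[c]; return np.array([.677-.007*(y-.03),y,.212])+.0275*AX
def grab(n,s,name):
    from numpy import radians as rd
    st=manip.state()["tool_pos"]
    y0=dict(comb=-.02,brush=-.08,mirror=.12,shoehorn=.05)[n]
    manip.move_pose([.42,y0,.36],ori(180)); d=wcap(name); E,a=find(d,n); print(n,E.round(4),np.round(a,1))
    yaw=a[1]; u=np.array([np.cos(rd(yaw)),np.sin(rd(yaw)),0]); G=E-.070*u; G[2]=.003
    manip.set_gripper(.05)
    manip.move_pose(G+[0,0,.10],ori(180,s,yaw)); manip.move_linear(G,rate=.08)
    manip.set_gripper(0,force=30); st=manip.state(); print("grip",st["gripper_width"],st["grasp_force"],st["contact_force"])
    manip.move_linear(G+[0,0,.25],rate=.15)
    print("lifted",manip.state()["gripper_width"],manip.state()["clock"])
def tcp_for_eye(e): return e-.070*NV-.004*AX   # eye is ~4 mm behind the tips
def hang(c,s):
    m=pegmid(c); pre=tcp_for_eye(m+.055*AX)
    manip.move_pose([.45,m[1],.36],ori(140,s)); manip.move_linear(pre,rate=.15)
    print("pre",manip.state()["contact_force"].round(2),manip.state()["tool_pos"]-pre)
def insert(c):
    m=pegmid(c); f0=manip.state()["contact_force"]
    for t in (.04,.03,.02,.01,.003):
        manip.move_linear(tcp_for_eye(m+t*AX),rate=.06); f=manip.state()["contact_force"]-f0; print(t,f.round(1))
        if np.linalg.norm(f)>8: print("BLOCKED"); return False
    return True
def release():
    manip.set_gripper(.05); manip.dwell(.3)
    T=R.from_rotvec(manip.state()["tcp_rot"]).as_matrix(); p=manip.state()["tool_pos"]
    manip.move_linear(p-T[:,2]*.10,rate=.12)
E
python3 - <<'E'
from h import *
grab("comb",0,"g1"); hang("red",0); wcap("p1")
c=cams.capture("scene"); cv2.imwrite("pics/s1.png",c["image"][130:290,130:380])
a=cv2.imread("pics/p1.png"); b=cv2.resize(cv2.imread("pics/s1.png"),(656,420))
cv2.imwrite("pics/m2.png",cv2.resize(np.hstack([a,b]),(800,276)))
E
```

```text
comb [ 0.5336 -0.0411  0.007 ] [-6.3 -6.1]
grip 0.019528292419582167 30.00007688999176 [-0.73403251  0.37828258  2.57296928]
lifted 0.019588984163091742 10.4833
pre [-0.57 -0.08 -0.11] [ 0.0002405  -0.00010067  0.00059698]
```

View pics/m2.png

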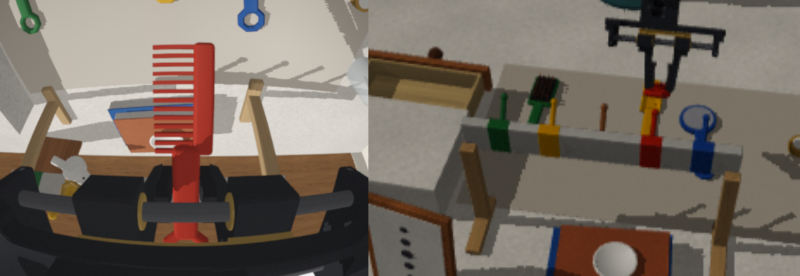

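The comb is held and its eye is lined up behind the red peg (scene panel 655,95). Inserting it.

```bash
python3 - <<'E'
from h import *
if insert("red"):
    release(); manip.move_pose([.40,.05,.42],ori(145)); wcap("p2")
    a=cv2.imread("pics/p2.png"); c=cams.capture("scene"); b=cv2.resize(c["image"][130:290,130:380],(656,420))
    cv2.imwrite("pics/m3.png",cv2.resize(np.hstack([a,b]),(800,276)))
print(manip.state()["clock"])
E
```

```text
0.04 [ 1.4 -0.2 -0. ]
0.03 [1.2 1.  0.8]
0.02 [0.5 0.1 0.1]
0.01 [ 0.6 -0.1  0.3]
0.003 [ 0.9 -0.  -0.4]
17.175
```

View pics/m3.png

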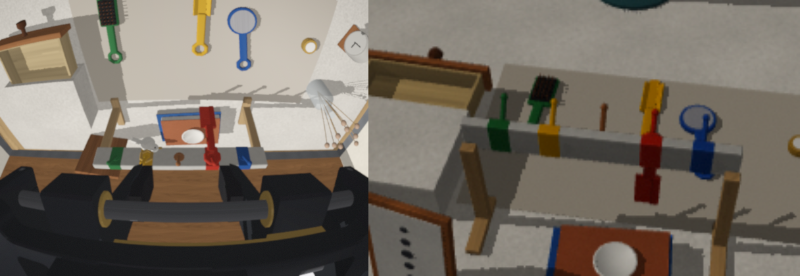

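The comb hangs on red (scene panel 650,165). I'll do the other three in one run, with stop checks.

```bash
python3 - <<'E'
from h import *
import sys
for i,(n,c,s) in enumerate([("mirror","blue",0),("shoehorn","plain",180),("brush","green",180)]):
    grab(n,s,f"h{i}")
    if manip.state()["gripper_width"]<.015: print("MISSED"); break
    hang(c,s)
    if not insert(c): break
    release(); manip.move_pose([.42,.05,.36],ori(180))
else:
    manip.move_pose([.40,.03,.42],ori(145))
wcap("p3"); a=cv2.imread("pics/p3.png"); c=cams.capture("scene"); b=cv2.resize(c["image"][130:290,130:380],(656,420))
cv2.imwrite("pics/m4.png",cv2.resize(np.hstack([a,b]),(800,276)))
print(manip.state()["clock"])
E
```

```text
mirror [0.5456 0.2034 0.007 ] [10.2 10.3]
grip 0.019740000567642003 30.000178813934326 [-0.27432439  0.31497659  1.39853714]
lifted 0.019552695303011618 22.9167
pre [ 0.06 -0.77 -1.22] [0.00020963 0.00013031 0.00069924]
0.04 [ 0.3  1.1 -0.2]
0.03 [-0.   2.   0.8]
0.02 [-0.5  1.2 -0. ]
0.01 [0.  0.4 1.2]
0.003 [-0.4  0.4 -1.4]
shoehorn [0.5048 0.0845 0.007 ] [ 0.1 -0.5]
grip 0.01969388740054291 30.000188648700714 [0.76673054 0.68767499 0.41946792]
lifted 0.019717314175333057 36.3083
pre [ 0.22 -0.19  0.44] [2.11352599e-04 8.81943962e-05 5.45381737e-04]
0.04 [-0.2 -0.4 -2.1]
0.03 [-0.5 -0.5 -1.5]
0.02 [-0.3  0.5 -2. ]
0.01 [-0.5 -0.3 -0.4]
0.003 [ 0.2  0.3 -1.5]
brush [ 0.5195 -0.1364  0.007 ] [-2.5 -1.4]
grip 0.019700244455359124 29.9416646361351 [-0.16183925  0.12503694  2.97323635]
lifted 0.019447580769012828 51.6833
pre [-0.11  0.6  -0.2 ] [ 2.21416165e-04 -6.08612957e-05  5.63897661e-04]
0.04 [ 0.4 -0.1 -1.5]
0.03 [ 0.1  0.3 -0.7]
0.02 [-0.4 -0.8 -0.1]
0.01 [ 0.5 -0.6  0. ]
0.003 [ 0.  -0.1 -0.9]
59.9167
```

View pics/m4.png

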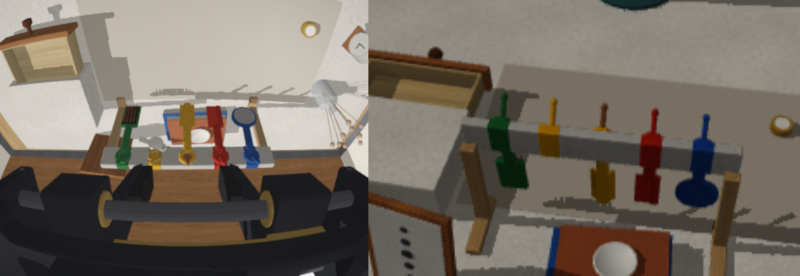

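All four hang (scene panel: brush 512,165; shoehorn 602,180; comb 648,180; mirror 697,185) and the bird is still on yellow. Next I'll measure the tin and its neighbours, plus the drawer.

```bash
python3 - <<'E'
from h import *
def tinpx(d):
    W=wcloud(d); m=((abs(W[...,2]-.016)<.006)&(abs(W[...,0]-.466)<.08)&(abs(W[...,1]-.379)<.06)).astype(np.uint8)
    n,l,s,c=cv2.connectedComponentsWithStats(m); k=1+s[1:,4].argmax(); cc=max(cv2.findContours((l==k).astype(np.uint8),cv2.RETR_EXTERNAL,cv2.CHAIN_APPROX_NONE)[0],key=len)
    e=cv2.fitEllipse(cc); return W,e,np.nanmedian(W[l==k],0)
D=[]
for i,y in enumerate((.26,.34)):
    manip.move_pose([.42,y,.38],ori(180)); d=wcap(f"t{i}"); W,e,med=tinpx(d); D.append((d,e[0])); print(e,med,on_plane(d,*e[0],.017))
    for nm,(x0,y0),r in(("clock",(.416,.491),.09),("vase",(.603,.446),.09)):
        q=W[(np.hypot(W[...,0]-x0,W[...,1]-y0)<r)&(W[...,2]>.04)]
        if len(q): print(nm,len(q),np.nanpercentile(q,[2,50,98],axis=0).round(3))
print("tri",tri(D[0][0],D[0][1],D[1][0],D[1][1]))
for s in(0,180): print(s,inverse_kinematics([.466,.379,.003],ori(180,s,-100)))
manip.move_pose([.42,-.25,.36],ori(180)); d=wcap("dr"); W=wcloud(d)
lip=W[(W[...,2]>.062)&(W[...,2]<.080)&(W[...,0]>.36)&(W[...,0]<.46)&(W[...,1]<-.2)&(W[...,1]>-.5)]
print("front lip",np.nanpercentile(lip,[2,50,98],axis=0).round(3))
for y in(-.24,-.28,-.32,-.36,-.40,-.44): q=lip[abs(lip[:,1]-y)<.015]; print(y,len(q),np.median(q,0).round(3) if len(q) else "")
fl=W[(W[...,2]>.012)&(W[...,2]<.035)&(W[...,0]>.38)&(W[...,0]<.56)&(W[...,1]<-.22)&(W[...,1]>-.5)]
print("floor",len(fl),np.nanpercentile(fl,[2,50,98],axis=0).round(3))
bx=W[(W[...,2]>.08)&(W[...,2]<.095)&(W[...,1]<-.2)]; print("box",len(bx),np.nanpercentile(bx,[1,50,99],axis=0).round(3))
a=np.hstack([D[1][0]["image"],d["image"]]); cv2.imwrite("pics/m5.png",cv2.resize(a,(800,300)))
E
```

```text
((334.7054138183594, 164.6934051513672), (26.76738739013672, 27.260347366333008), 169.3536376953125) [0.41720347 0.34188953 0.01844754] [0.41716721 0.34202383 0.017     ]
clock 1814 [[0.374 0.48  0.043]
 [0.412 0.501 0.083]
 [0.45  0.534 0.096]]
vase 429 [[0.573 0.429 0.041]
 [0.586 0.44  0.063]
 [0.607 0.475 0.084]]
((285.2840881347656, 163.15475463867188), (26.592815399169922, 27.158061981201172), 82.88744354248047) [0.41605509 0.34340194 0.01847946] [0.41648492 0.34382468 0.017     ]
clock 8790 [[0.382 0.402 0.056]
 [0.403 0.416 0.463]
 [0.446 0.526 0.49 ]]
vase 270 [[0.59  0.409 0.18 ]
 [0.631 0.423 0.216]
 [0.639 0.45  0.225]]
tri (array([0.41843274, 0.34394012, 0.00511208]), np.float64(0.0006767371390137535))
0 [ 6.41335070e-01  3.71006490e-01  1.94670420e+00 -4.44089210e-16
  8.23881963e-01  8.15867995e-01]
180 [ 6.41335070e-01  3.71006490e-01  1.94670420e+00 -4.44089210e-16
  8.23881963e-01 -2.32572466e+00]
front lip [[ 0.392 -0.477  0.063]
 [ 0.406 -0.352  0.073]
 [ 0.449 -0.239  0.075]]
-0.24 321 [ 0.412 -0.247  0.072]
-0.28 325 [ 0.408 -0.28   0.073]
-0.32 340 [ 0.407 -0.32   0.073]
-0.36 325 [ 0.404 -0.36   0.073]
-0.4 294 [ 0.403 -0.4    0.073]
-0.44 276 [ 0.401 -0.44   0.073]
floor 10497 [[ 0.421 -0.471  0.021]
 [ 0.482 -0.358  0.023]
 [ 0.546 -0.256  0.028]]
box 6561 [[ 0.523 -0.49   0.081]
 [ 0.568 -0.307  0.086]
 [ 0.712 -0.238  0.088]]
```

View pics/m5.png

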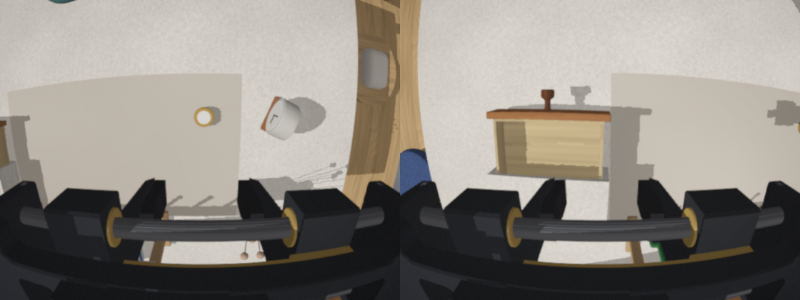

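The tin has been knocked to about (0.417, 0.343), well clear of the clock. The drawer is open and empty (right panel 548,147) with its knob at (547,98). Now the tin goes into the drawer.

```bash
python3 - <<'E'
from h import *
P=np.array([.417,.343,.003]); o=ori(180,0,-95)
manip.set_gripper(.07); manip.move_pose(P+[0,0,.12],o); manip.move_linear(P,rate=.08)
manip.set_gripper(0,force=15); print(manip.state()["gripper_width"],manip.state()["grasp_force"])
manip.move_linear(P+[0,0,.25],rate=.15); print("lifted",manip.state()["gripper_width"])
o=ori(180,0,-2); manip.move_pose([.42,0,.33],ori(180)); manip.move_pose([.46,-.36,.16],o); manip.move_linear([.46,-.36,.030],rate=.08)
print("put",manip.state()["contact_force"],manip.state()["gripper_width"])
manip.set_gripper(.065); manip.move_linear([.46,-.36,.16],rate=.1); manip.set_gripper(0)
manip.move_pose([.36,-.26,.36],ori(180)) if inverse_kinematics([.36,-.26,.36],ori(180)) is not None else manip.move_pose([.42,-.28,.36],ori(180))
d=wcap("dr2"); W=wcloud(d)
kn=W[(W[...,2]>.02)&(W[...,0]<.395)&(W[...,0]>.33)&(W[...,1]<-.32)&(W[...,1]>-.41)]
print("knob",len(kn),np.nanpercentile(kn,[1,50,99],axis=0).round(3),manip.state()["clock"])
cv2.imwrite("pics/m6.png",d["image"])
E
```

```text
0.04338005736810143 15.000151991844177
lifted 0.04368313957675434
put [-1.42978135 -1.10529251 -1.10696658] 0.043323918509766274
knob 7849 [[ 0.33  -0.397  0.047]
 [ 0.343 -0.333  0.446]
 [ 0.395 -0.32   0.468]] 79.7083
```

View pics/m6.png

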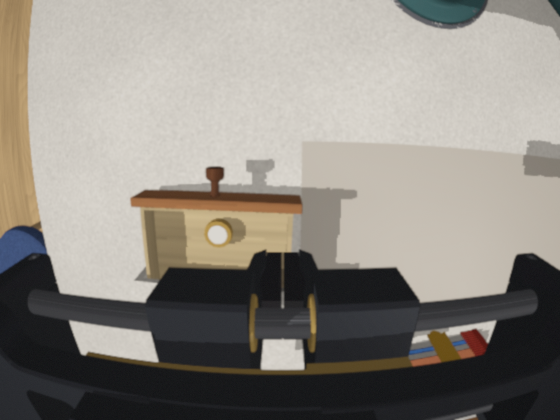

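The tin sits in the drawer at (218,233); the knob is at (214,172). Now I'll push the drawer shut.

```bash
python3 - <<'E'
from h import *
d=wload("dr2"); W=wcloud(d); k=W[165:195,203:226].reshape(-1,3); k=k[(k[:,2]>.02)&(k[:,2]<.1)&(k[:,0]<.395)]
print("knob",len(k),np.percentile(k,[2,50,98],axis=0).round(3))
kx=np.percentile(k[:,0],2); ky=np.median(k[:,1]); x0=kx-.03; o=ori(180,0,-2.5)
manip.move_pose([x0,ky,.16],o); manip.move_linear([x0,ky,.042],rate=.1); manip.dwell(.2); f0=manip.state()["contact_force"]
x=x0
while x<kx+.15:
    x+=.004; manip.move_linear([x,ky-.044*(x-x0),.042],rate=.05); f=manip.state()["contact_force"]-f0
    if abs(f[0])>9: break
print("stop",x,x-kx,f.round(1),manip.state()["tool_pos"])
manip.dwell(.2); print((manip.state()["contact_force"]-f0).round(1))
p=manip.state()["tool_pos"]; manip.move_linear(p-[.03,0,0],rate=.08); manip.move_linear(p+[-.03,0,.2],rate=.15)
manip.move_pose([.42,-.22,.40],ori(180)); dd=wcap("dr3")
manip.move_pose([.40,.03,.42],ori(145)); wcap("p4")
c=cams.capture("scene"); b=cv2.resize(c["image"][130:290,60:340],None,fx=2.6,fy=2.6); b=cv2.resize(b,(735,420))
cv2.imwrite("pics/m7.png",cv2.resize(np.hstack([dd["image"],b]),(800,260))); print(manip.state()["clock"])
W=wcloud(dd); lip=W[(W[...,2]>.060)&(W[...,2]<.078)&(W[...,0]>.36)&(W[...,0]<.56)&(W[...,1]<-.3)&(W[...,1]>-.42)]; print("lip",len(lip),np.nanpercentile(lip,[5,50,95],axis=0).round(3))
q=wcloud(wload("p4")); im=wload("p4")["image"]
for n in HUE:
    m=cmask(im,n).astype(bool)&(q[...,2]>.03)&(q[...,2]<.26)&(q[...,0]>.6)&(q[...,0]<.73)
    P=q[m]; hi=P[(P[:,2]>.15)&(P[:,2]<.19)]; lo=P[P[:,2]<.12]
    print(n,len(hi),hi.mean(0).round(3) if len(hi) else "",len(lo),lo.mean(0).round(3) if len(lo) else "")
E
```

```text
knob 393 [[ 0.352 -0.369  0.043]
 [ 0.365 -0.356  0.056]
 [ 0.392 -0.344  0.063]]
stop 0.46219005812600145 0.11000000000000015 [-10.2  -0.5   8.1] [ 0.45931599 -0.36202139  0.04183657]
[-9.1 -0.9  7.2]
95.1333
lip 984 [[ 0.478 -0.413  0.061]
 [ 0.517 -0.359  0.073]
 [ 0.529 -0.306  0.076]]
comb 250 [0.663 0.109 0.17 ] 602 [0.663 0.102 0.088]
shoehorn 218 [0.663 0.033 0.171] 649 [0.664 0.033 0.084]
brush 184 [ 0.664 -0.12   0.172] 50 [ 0.661 -0.101  0.092]
mirror 182 [0.662 0.187 0.171] 91 [0.659 0.176 0.107]
```

View pics/m7.png

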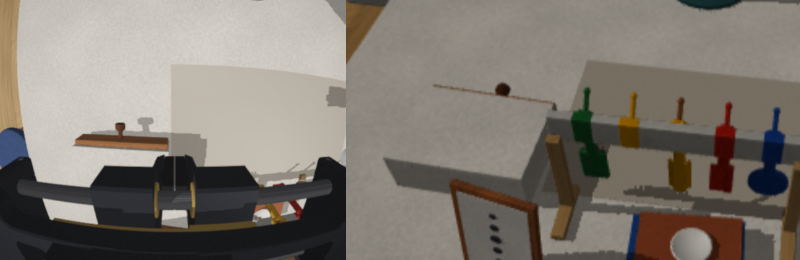

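The drawer looks shut and all the tools hang; the brush tilts about 13°. I'll check the gap between drawer front and box.

```bash
python3 - <<'E'
from h import *
W=wcloud(wload("dr3"))
m=(abs(W[...,1]+.40)<.02)&(W[...,0]>.46)&(W[...,0]<.60)&(W[...,2]>.0)
P=W[m]
for x in np.arange(.47,.58,.004):
    q=P[abs(P[:,0]-x)<.002]; print(round(x,3),len(q),np.percentile(q[:,2],[10,90]).round(3) if len(q) else "",end="; ")
c=cams.capture("scene"); cv2.imwrite("pics/c8.png",cv2.resize(c["image"][170:260,80:215],None,fx=5,fy=5,interpolation=cv2.INTER_CUBIC))
E
```

```text
0.47 55 [0.    0.003]; 0.474 44 [0.    0.003]; 0.478 38 [0.001 0.003]; 0.482 30 [0.001 0.003]; 0.486 28 [0.001 0.003]; 0.49 33 [0.001 0.002]; 0.494 33 [0.001 0.002]; 0.498 27 [0.    0.002]; 0.502 32 [0.001 0.003]; 0.506 32 [0.001 0.003]; 0.51 287 [0.003 0.071]; 0.514 95 [0.001 0.075]; 0.518 49 [0.073 0.074]; 0.522 50 [0.072 0.074]; 0.526 111 [0.074 0.087]; 0.53 71 [0.064 0.087]; 0.534 52 [0.085 0.087]; 0.538 53 [0.085 0.087]; 0.542 55 [0.085 0.088]; 0.546 51 [0.085 0.087]; 0.55 48 [0.085 0.087]; 0.554 59 [0.085 0.087]; 0.558 53 [0.086 0.087]; 0.562 48 [0.086 0.088]; 0.566 48 [0.085 0.088]; 0.57 54 [0.085 0.087]; 0.574 29 [0.085 0.087]; 0.578 11 [0.085 0.087];
```

View pics/c8.png

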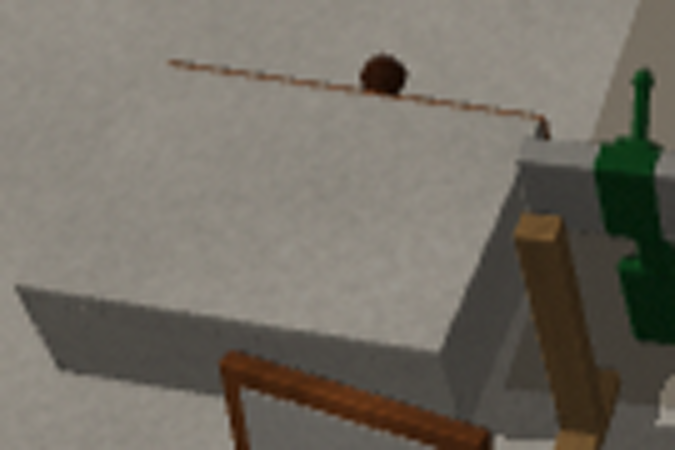

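```bash
python3 - <<'E'
from h import *
ky=-.356; o=ori(180,0,-2.5)
manip.move_pose([.42,ky,.18],o); manip.move_linear([.42,ky-.004,.040],rate=.12); manip.dwell(.2); f0=manip.state()["contact_force"]
x=.42
while x<.48:
    x+=.003; manip.move_linear([x,ky-.044*(x-.322),.040],rate=.05); f=manip.state()["contact_force"]-f0
    if x>.44: print(round(x,3),manip.state()["tool_pos"][0].round(4),f.round(1))
    if abs(f[0])>17: break
p=manip.state()["tool_pos"]; manip.move_linear(p-[.03,0,0],rate=.08); manip.move_linear(p+[-.03,0,.2],rate=.15)
manip.move_pose([.42,-.22,.40],ori(180)); W=wcloud(wcap("dr4"))
P=W[(abs(W[...,1]+.40)<.02)&(W[...,0]>.46)&(W[...,0]<.60)]
for x in np.arange(.506,.534,.002):
    q=P[abs(P[:,0]-x)<.001]; print(round(x,3),len(q),np.percentile(q[:,2],[10,90]).round(3) if len(q) else "",end="; ")
manip.move_pose([.40,.03,.42],ori(145)); wcap("p5"); c=cams.capture("top")
cv2.imwrite("pics/m9.png",np.hstack([wload("p5")["image"][100:300,40:440],cv2.resize(c["image"][90:300,60:470],(400,200))])); print(manip.state()["clock"])
E
```

```text
0.441 0.4412 [-0.1  0.6  0.5]
0.444 0.4442 [ 0.8 -0.   1.3]
0.447 0.4472 [-0.7 -0.1  0.3]
0.45 0.4502 [ 0.6 -0.1  0.9]
0.453 0.4532 [ 0.8 -0.6  0.9]
0.456 0.4562 [0.1 0.3 1. ]
0.459 0.4591 [-0.7 -0.3  1.4]
0.462 0.4593 [-9.3 -1.5  6.8]
0.465 0.4594 [-18.2  -1.3  13.5]
0.506 16 [0.001 0.002]; 0.508 23 [0.    0.002]; 0.51 164 [0.001 0.067]; 0.512 159 [0.002 0.073]; 0.514 41 [0.001 0.074]; 0.516 26 [0.038 0.075]; 0.518 29 [0.073 0.075]; 0.52 29 [0.073 0.075]; 0.522 28 [0.073 0.075]; 0.524 28 [0.073 0.082]; 0.526 80 [0.076 0.087]; 0.528 35 [0.064 0.087]; 0.53 29 [0.065 0.087]; 0.532 27 [0.086 0.088]; 0.534 27 [0.085 0.087]; 106.2
```

View pics/m9.png

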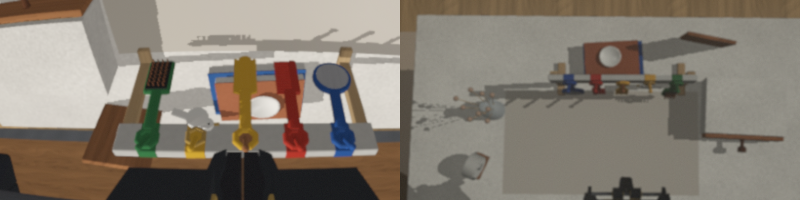

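The drawer is hard against its stop: the stop position didn't change at 18 N. All four tools hang, the bird is on yellow, and the robot touches nothing. Handing in.

```bash
python3 -c "
from h import *
print(order.close_job())"
```

```text
the job is handed in; nothing more can be done
None
```

The job is handed in, but no verdict came back: the comb hangs on red, mirror on blue, brush on green and shoehorn on plain (the bird was on yellow), the tin is in the shut drawer, and there was no ring box.

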